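Set out the stone-checking station

TASK

Set out the bench for checking the red stone: put the white cup in the middle of the scale's pan, and stand the brass holder with the red stone upright, midway between the two small lamps on their base plate. Lay the blue case on the bench to the left of the scale as you read its display, level with the middle of the pan, squared up with the scale and about 25 mm clear of its side, then stack the red case centred and square on the blue one. Never tip the red stone's holder over, and leave the holder with the green stone, the loupe and the amber jar where they are.

Things in the scene. Friction and masses are not known exactly. Their poses are not given: they have to be found in the camera images.
- scale: White scale fixed to the bench, 110 mm wide (y), 125 deep (x), 26 high, with a round steel pan (80 mm across, top at 40 mm) and a dark display at its front (-x). Origin: at bench level under the pan centre; the housing reaches 75 mm to the front, 50 to the back, 55 to each side. The reader stands at the front looking along +x, so his left is +y. Yaw within 0.25 rad of the world axes.
- pan (a point): Centre of the top of the scale's round steel pan (rigid), 40 mm above the bench; axes as the scale's.
- lamps: Twin-lamp stand fixed to the bench: grey base plate 80 mm (x) by 212 mm (y), 6 mm thick, with a small black lamp at each end, facing each other along y. Lamps 63 mm high, 40 mm deep (x), centred 90 mm either side of the middle; clear gap between them 150 mm. Origin: centre of the plate's underside, at bench level, midway between the lamps. Yaw within 0.25 rad of the world axes.
- cup: White open round ceramic cup without handle, rim 48 mm in outer diameter, a little narrower at the foot, 36 mm high, 3 mm wall, upright. Origin: centre of the underside.
- red_holder: Brass stone holder with a faceted red stone on top, standing upright on a round foot: foot 38 mm in diameter and 8 mm high, stem 20 mm in diameter from 8 to 46 mm high, stone 18 mm wide up to 60 mm high. Origin: centre of the underside; z up along the stem. This is the one to move.
- blue_case: Square closed blue plastic stone case, 56 x 56 mm and 24 mm high, flat top, sides along its x and y. Origin: centre of the underside.
- red_case: Square closed red plastic stone case, 44 x 44 mm and 20 mm high, flat top, sides along its x and y. Origin: centre of the underside.
- green_holder: Brass stone holder with a faceted green stone on top, standing upright on a round foot: foot 38 mm in diameter and 8 mm high, stem 20 mm in diameter from 8 to 46 mm high, stone 18 mm wide up to 60 mm high. Origin: centre of the underside; z up along the stem. Same shape as the red one; leave it alone.
- loupe: Folded steel magnifying loupe lying on the bench, about 56 mm long (x), 30 mm wide, 18 mm high: a round steel lens barrel with a dark grey cover. Origin: on the bench near its middle. Leave it alone.
- jar: Small amber glass jar with a black cap, 40 mm in diameter, 50 mm high, standing beyond the scale and lamps. Origin: centre of the underside. Leave it alone.
Not all that is in view belongs to the job. What is shaped like the red_holder but pink or purple is not meant.

How it is judged:
By the outcome, as a careful person would: the job done as asked, in the order asked, and still so for the second after the job is handed in, with the robot touching nothing.
It also fails if it takes over 93 s, if anything falls off the work surface, if the arm or the gripper's body presses on something with over 40 N, if the wrist force passes 120 N, or if a joint passes its speed limit or range.

ROBOT

A 7-joint arm with a two-finger parallel gripper is mounted at the origin on the work surface. World frame = base frame: x ahead of the robot, y to its left, z up, the work surface at z = 0. Lengths are in m, angles in rad, forces in N, time in s.
With the tool pointing down it reaches from about 0.425 to 1.025 m from the base axis. Payload 9.4 kg.
Tool frame: the origin (TCP) lies on the front face of the gripper's body, between the roots of the fingers; the fingertips stand 84 mm ahead of it and the grasp point (between the pads) lies ctrl.grip_depth ahead of it (ctrl.grip_depth is the distance from the TCP to the grasp point, in m); z points along the fingers, y is the line along which they close (so a half turn about z gives the same grasp; the last joint's range is limited). The gripper opens to 93 mm and grips with 3 to 60 N. Pads are 15 mm wide; open, the fingers measure 128 mm over their backs; the gripper's body (75 mm by 188 mm) begins 65 mm behind the grasp point.
Start: joints at [1.264, 0.599, -0.003, 1.599, 0.002, 0.943, -0.08], TCP at [0.165, -0.706, 0.303] pointing down, gripper open.
Joint ranges: [-2.57, 2.57], [-0.35, 1.97], [-1.29, 1.29], [0.11, 2.56], [-1.05, 4.19], [0.11, 1.86], [-2.63, 2.63]. Speed limits (rad/s): [2.22, 2.22, 3.01, 3.01, 3.14, 3.14, 3.14].

INTERFACE

Orientations are given as a 3x3 rotation matrix whose columns are the frame's x, y, z axes.
In Python, from workcell import ctrl gives the robot as it stands. Calls block until the motion is done:
- ctrl.move_to(position, orientation): joint-space move of the TCP to a pose.
- ctrl.move_straight(position, v=0.15, rot=None, force_limit=None): straight line of the TCP; rot=None keeps the orientation; v is the mean speed in m/s. With force_limit (N) it stops when the force on the tool has changed by that much, and returns True; else False.
- ctrl.set_joints(angles): joint-space move.
- ctrl.set_gripper(opening, squeeze=None): finger opening in m; squeeze is the grip in N (None keeps the last); returns when the fingers have stopped.
- ctrl.hold(seconds).
- ctrl.solve_ik(position, orientation): joint angles nearest the present ones, or None.
- ctrl.snapshot(name): name is "scene" or "top" or "wrist"; returns a dict with "pixels" (384x512x3 uint8, red, green, blue), "vertical_fov" (degrees; the focal length in pixels is half the picture's height over the tangent of half this angle, whatever the lens; pixels are square), "cx", "cy" (the principal point, pixels), "extrinsics" (4x4, takes a point from world to camera coordinates). Camera axes: x right, y up, looking along -z (the intrinsics and any distortion apply to the point x, -y, -z); pixel columns grow to the right and rows downward; lengths in m; the calibration is good to about 2 mm. A picture is of the moment at which its call begins. There is no depth.
A pose or a line that the arm cannot do raises ctrl.IKError and nothing moves.
- ctrl.job_done(): hands the job in; it is judged then, once.
Trained networks look in the newest picture that a camera, given by its name, has taken for a name from the list of things; names that differ only in an ending like _2 or _b are one class to them, and where a whole thing is asked for, a point or a joint stands for the part that bears it (a point fixed in the world has none). Each returns a list of dicts, best first, with "confidence" (0 to 1); they miss things now and then, are a little off and sometimes report something else, mostly with a low value. They report only what shows in the picture. A call takes as long as a camera call. They do not tell look-alikes from the thing itself.
- ctrl.outline_of(query, camera): "mask" (384x512 bool, what is visible of it) and "bbox" ([centre column, centre row, width, height] in pixels, round what is visible of it).
Readings, each from a call of its own:
- ctrl.get_clock(): time.
- ctrl.get_q(): joint angles.
- ctrl.get_dq(): joint speeds.
- ctrl.get_effort(): joint torques, N m.
- ctrl.get_tcp_pos(): TCP position.
- ctrl.get_eef_rot(): TCP orientation.
- ctrl.get_wrist_force(): force on the tool from outside, world axes, zero at the start.
- ctrl.get_moment(): the same for the moment, N m.
- ctrl.get_grip_width(): finger opening in m.
- ctrl.get_finger_force(): force on a finger pad.
Only numpy, scipy, OpenCV 4.12 (cv2) and the standard library are available. Lean on these libraries where they do the work, as an engineer would, in place of code of your own. Each camera call takes 0.05 s, during which the arm holds its last target. There are 200 camera calls.

## Working session

There is one attempt and no reset: what is moved stays moved. The work goes in short steps, each a Python script; the robot and the scene stay as the last script left them, time stands still between calls to the robot, and variables do not carry over. Pictures are saved under pics/ and viewed, at most 14 in all, crops included, and the job is handed in when it is done.

```bash
mkdir -p pics; ls
python3 - <<'E'
from workcell import ctrl
import cv2,numpy as np
print(ctrl.grip_depth,ctrl.get_clock())
for n in ["scene","top"]:
    s=ctrl.snapshot(n); cv2.imwrite(f"pics/{n}0.png",cv2.cvtColor(s["pixels"],cv2.COLOR_RGB2BGR))
    print(n,[k for k in s],s["vertical_fov"],s["cx"],s["cy"]);print(np.round(s["extrinsics"],3))
    print({k:v for k,v in s.items() if k not in("pixels","extrinsics")})
E
```

```text
pics
0.0653 0.0
scene ['pixels', 'vertical_fov', 'cx', 'cy', 'extrinsics'] 50.49675721154699 259.2699111620112 188.0494294903593
[[ 0.64   0.768 -0.014 -0.307]
 [-0.543  0.465  0.699  0.247]
 [ 0.543 -0.44   0.715 -1.44 ]
 [ 0.     0.     0.     1.   ]]
{'vertical_fov': 50.49675721154699, 'cx': 259.2699111620112, 'cy': 188.0494294903593}
top ['pixels', 'vertical_fov', 'cx', 'cy', 'extrinsics'] 48.61570855453311 261.49913081465377 191.70353231436874
[[-0.023 -1.    -0.015  0.017]
 [ 0.982 -0.025  0.188 -0.507]
 [-0.188 -0.01   0.982 -0.888]
 [ 0.     0.     0.     1.   ]]
{'vertical_fov': 48.61570855453311, 'cx': 261.49913081465377, 'cy': 191.70353231436874}
```

View pics/scene0.png

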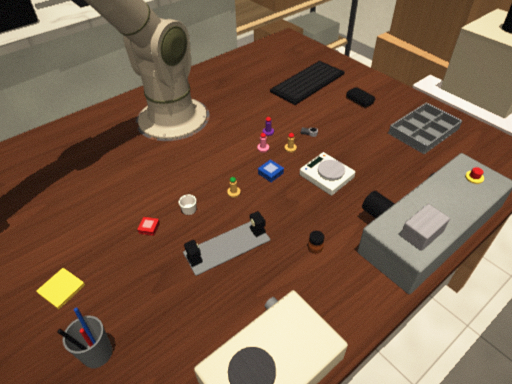

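View pics/top0.png

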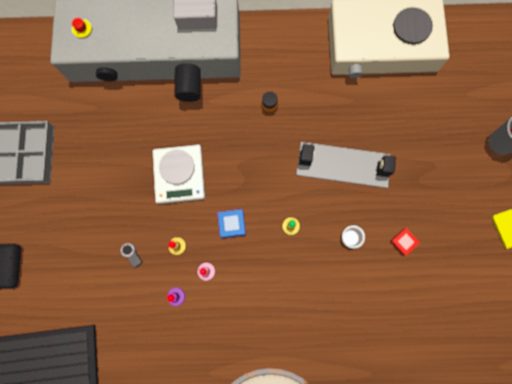

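The scene view shows three holder shapes near the scale: at (291,143), (263,143) and (268,127). In the top view these are brass with a red stone (177,246), pink (206,271) and purple (176,297). A brass one with a green stone is at (291,226). The brass and red one at (177,246) fits, and I'll confirm it in a crop. Top view positions for the rest: scale (178,173), lamps (345,165), cup (353,238), blue case (231,223), red case (405,242), loupe (131,254), jar (269,101).

```bash
cat > h.py <<'E'
from workcell import ctrl
import cv2,numpy as np
from scipy.optimize import minimize
def box(x0,x1,y0,y1,z0,z1): return np.array([[x,y,z] for x in(x0,x1) for y in(y0,y1) for z in(z0,z1)])
def cyl(r0,r1,z0,z1):
    t=np.linspace(0,2*np.pi,40,endpoint=False); c=np.c_[np.cos(t),np.sin(t)]
    return np.r_[np.c_[c*r0,t*0+z0],np.c_[c*r1,t*0+z1]]
H=[cyl(.019,.019,0,.008),cyl(.01,.01,.008,.046),cyl(.009,.006,.046,.06)]
M=dict(scale=[box(-.075,.05,-.055,.055,0,.026),cyl(.04,.04,.026,.04)],
 lamps=[box(-.04,.04,-.106,.106,0,.006)]+[box(-.02,.02,s*.09-.015,s*.09+.015,.006,.063) for s in(-1,1)],
 cup=[cyl(.020,.024,0,.036)],red_holder=H,green_holder=H,
 blue_case=[box(-.028,.028,-.028,.028,0,.024)],red_case=[box(-.022,.022,-.022,.022,0,.02)],
 loupe=[box(-.028,.028,-.015,.015,0,.018)],jar=[cyl(.02,.02,0,.05)])
def proj(s,P):
    E=s["extrinsics"];p=P@E[:3,:3].T+E[:3,3]; f=192/np.tan(np.radians(s["vertical_fov"]/2))
    return np.c_[s["cx"]+f*p[:,0]/-p[:,2], s["cy"]-f*p[:,1]/-p[:,2]]
def ray(s,u,v,z):
    E=s["extrinsics"];f=192/np.tan(np.radians(s["vertical_fov"]/2))
    d=E[:3,:3].T@np.array([(u-s["cx"])/f,-(v-s["cy"])/f,-1]);o=-E[:3,:3].T@E[:3,3]
    return o+d*(z-o[2])/d[2]
def place(parts,x,y,w,z0=0):
    c,n=np.cos(w),np.sin(w);R=np.array([[c,-n,0],[n,c,0],[0,0,1]])
    return [P@R.T+[x,y,z0] for P in parts]
K=4
def render(s,parts,m=None):
    im=np.zeros((384*K,512*K),np.uint8)
    for P in parts:
        q=(proj(s,P)+.5)*K
        cv2.fillConvexPoly(im,cv2.convexHull(np.round(q*16).astype(np.int32)),1,shift=4)
    return im
def fit(name,obs,x0,yaw=True,z0=0):
    """obs: list of (snapshot, mask)"""
    big=[(s,cv2.resize(m.astype(np.float32),(512*K,384*K),interpolation=cv2.INTER_LINEAR)>.5) for s,m in obs]
    def cost(p):
        w=p[2] if yaw else 0; c=0
        for s,m in big:
            r=render(s,place(M[name],p[0],p[1],w,z0))>0
            c+=1-(r&m).sum()/max(1,(r|m).sum())
        return c/len(big)
    best=None
    for w in ([x0[2]] if len(x0)>2 else ([0,.5,1.0] if yaw else [0])):
        a=np.array([x0[0],x0[1],w]) if yaw else np.array(x0[:2],float)
        n=len(a);sx=np.vstack([a]+[a+np.eye(n)[i]*[.012,.012,.3][i] for i in range(n)])
        r=minimize(cost,a,method="Nelder-Mead",options=dict(initial_simplex=sx,xatol=2e-4,fatol=1e-4,maxiter=120))
        if best is None or r.fun<best.fun: best=r
    return best.x,best.fun
def outl(name,cam,near=None,s=None):
    L=ctrl.outline_of(name,cam)
    if near is not None: L=[d for d in L if np.hypot(d["bbox"][0]-near[0],d["bbox"][1]-near[1])<25]
    return L
def save(s,n): cv2.imwrite("pics/"+n,cv2.cvtColor(s["pixels"],cv2.COLOR_RGB2BGR))
E
cat > a.py <<'E'
from h import *
st=ctrl.snapshot("top");ss=ctrl.snapshot("scene")
z=dict(scale=(178,173),lamps=(345,165),cup=(353,238),red_holder=(177,246),blue_case=(231,223),red_case=(405,242),green_holder=(291,226),loupe=(131,254),jar=(269,101))
for n,c in z.items():
    lt=outl(n,"top",c);x0=ray(st,*c,.02)[:2]
    u=proj(ss,np.array([[*x0,.02]]))[0]; ls=outl(n,"scene",u)
    yaw=n not in("cup","red_holder","green_holder","jar")
    xx=list(x0)+([0] if n in("scale","lamps") else [])
    res=[]
    for o in ([(st,lt[0]["mask"])] if lt else None,[(ss,ls[0]["mask"])] if ls else None,[(st,lt[0]["mask"]),(ss,ls[0]["mask"])] if lt and ls else None):
        if o: p,f=fit(n,o,xx,yaw); res.append((np.round(p,4).tolist(),round(f,3)))
        else: res.append(None)
    print(n,[d["confidence"] for d in lt],[d["confidence"] for d in ls],res)
i=st["pixels"][200:310,100:320][:,:,::-1];j=ss["pixels"][100:200,200:400][:,:,::-1]
cv2.imwrite("pics/crop1.png",np.vstack([cv2.resize(i,(600,300),interpolation=2),cv2.resize(j,(600,300),interpolation=2)]))
print(ctrl.get_clock())
E
python3 a.py
```

```text
scale [0.93] [0.88] [([0.5746, 0.1965, 0.077], np.float64(0.031)), ([0.5698, 0.1993, 0.0797], np.float64(0.061)), ([0.5729, 0.1971, 0.0781], np.float64(0.059))]
lamps [0.93] [0.73] [([0.5771, -0.186, -0.1776], np.float64(0.056)), ([0.5721, -0.1857, -0.1676], np.float64(0.058)), ([0.5752, -0.1863, -0.1666], np.float64(0.077))]
cup [0.56] [0.5] [([0.4059, -0.1926], np.float64(0.115)), ([0.4, -0.1911], np.float64(0.127)), ([0.4046, -0.1923], np.float64(0.156))]
red_holder [0.65] [0.55, 0.53] [([0.3971, 0.1993], np.float64(0.104)), ([0.3948, 0.1956], np.float64(1.0)), ([0.3971, 0.1993], np.float64(0.552))]
blue_case [0.84] [0.68] [([0.4447, 0.0752, 0.1002], np.float64(0.06)), ([0.4397, 0.0757, 1.6584], np.float64(0.051)), ([0.4425, 0.0754, 1.6473], np.float64(0.097))]
red_case [0.93] [0.69] [([0.3949, -0.31, 0.6498], np.float64(0.13)), ([0.3889, -0.3101, 0.7685], np.float64(0.118)), ([0.3925, -0.3097, 0.6843], np.float64(0.161))]
green_holder [0.75] [0.45] [([0.435, -0.0593], np.float64(0.215)), ([0.4313, -0.0562], np.float64(0.113)), ([0.4335, -0.058], np.float64(0.172))]
loupe [0.5] [] [([0.3796, 0.2996, 0.6844], np.float64(0.197)), None, None]
jar [0.88] [0.72] [([0.7254, -0.0182], np.float64(0.158)), ([0.7204, -0.0134], np.float64(0.185)), ([0.7239, -0.0176], np.float64(0.174))]
1.1
```

View pics/crop1.png

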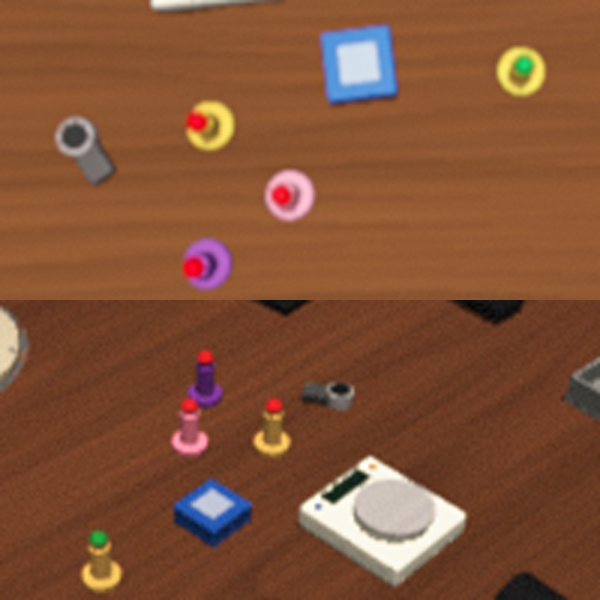

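The crop confirms it: the left holder (210,125 in the crop) has a brass foot and stem with a red stone. The other two red-topped ones have pink and purple bodies, so the brass one is the target. Next is a close look at the cup.

```bash
cat >> h.py <<'E'
def Rt(a):
    """tool down, fingers closing along world direction at angle a"""
    y=np.array([np.cos(a),np.sin(a),0]);z=np.array([0,0,-1.]);return np.c_[np.cross(y,z),y,z]
def yawcur():
    y=ctrl.get_eef_rot()[:,1];return np.arctan2(y[1],y[0])
def over(x,y,z,a,off=(0,0)):
    """move with grasp point at (x,y,z); picks half turn that needs least last-joint travel"""
    best=None;q=ctrl.get_q()
    for b in(a,a+np.pi):
        s=ctrl.solve_ik([x,y,z+ctrl.grip_depth],Rt(b))
        if s is not None:
            d=np.abs(np.array(s)-q).max()
            if best is None or d<best[0]: best=(d,b)
    ctrl.move_to([x,y,z+ctrl.grip_depth],Rt(best[1])); return best[1]
def line(x,y,z,v=.15,**k): return ctrl.move_straight([x,y,z+ctrl.grip_depth],v=v,**k)
def look(names,x0s,tag=None,z0=0):
    s=ctrl.snapshot("wrist"); out={}
    if tag: save(s,tag)
    for n,x0 in zip(names,x0s):
        u=proj(s,np.array([[*x0[:2],.02]]))[0]
        L=[d for d in ctrl.outline_of(n,"wrist") if np.hypot(d["bbox"][0]-u[0],d["bbox"][1]-u[1])<70]
        if not L: print(n,"none",u);continue
        L.sort(key=lambda d:np.hypot(d["bbox"][0]-u[0],d["bbox"][1]-u[1]) - 60*d["confidence"])
        yaw=len(x0)>2; p,f=fit(n,[(s,L[0]["mask"])],x0,yaw,z0); out[n]=p
        print(n,np.round(p,4),round(f,3),L[0]["confidence"],L[0]["bbox"],u.round())
    return s,out
E
python3 - <<'E'
from h import *
print(yawcur())
a=over(.38,-.22,.28,0.3); print(a,ctrl.get_clock(),ctrl.get_tcp_pos())
s,o=look(["cup","red_case"],[(.403,-.192),(.392,-.31,.69)],"w1.png")
print(s["extrinsics"].round(3),s["vertical_fov"],s["cx"],s["cy"])
E
```

```text
-1.3409588821482523
0.3 3.025 [ 0.38007776 -0.22104298  0.34514168]
cup [ 0.4039 -0.1894] 0.033 0.55 [283.1, 148.1, 43.7, 40.9] [280. 146.]
red_case [ 0.3919 -0.3084  0.7021] 0.087 0.83 [241.9, 229.7, 42.5, 47.0] [242. 234.]
[[ 0.956  0.294  0.002 -0.299]
 [-0.285  0.929 -0.236  0.349]
 [-0.071  0.226  0.972 -0.354]
 [ 0.     0.     0.     1.   ]] 58.16438720444626 254.81954618638824 189.64890044433915
```

View pics/w1.png

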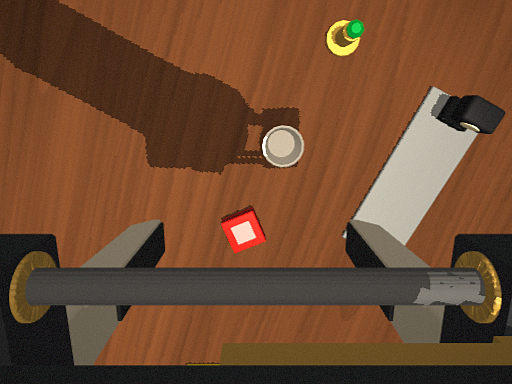

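The wrist view shows the cup at (283,147), the red case at (243,230) and the lamps to the right. It agrees with the top view, so I'll grasp the cup, then look at the scale while hovering.

```bash
cat >> h.py <<'E'
def force_a(x,y,z,a): ctrl.move_to([x,y,z+ctrl.grip_depth],Rt(a))
E
python3 - <<'E'
from h import *
force_a(.404,-.190,.10,.3)
line(.404,-.190,.025,v=.12)
print("w",ctrl.set_gripper(.03,8),ctrl.get_grip_width(),ctrl.get_finger_force())
line(.404,-.190,.15,v=.2)
print(ctrl.get_grip_width(),ctrl.get_clock())
force_a(.45,.17,.20,-np.pi/2+.08)
s,o=look(["scale"],[(.573,.198,.078)],"w2.png"); print(ctrl.get_clock(),ctrl.get_grip_width())
E
```

```text
w False 0.04633817615559721 7.944313229672844
0.04634858106484778 6.2917
scale [0.5724 0.1991 0.0779] 0.016 0.63 [236.6, 64.2, 128.5, 128.4] [236.  36.]
8.2 0.04603144138755974
```

View pics/w2.png

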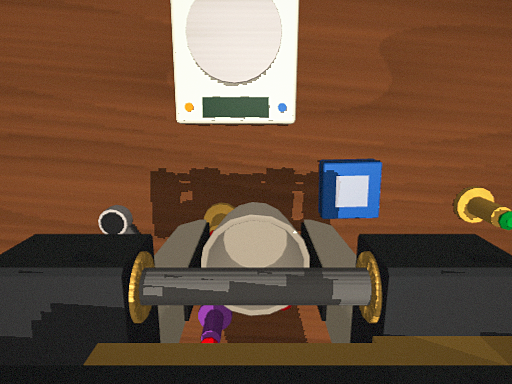

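The cup is held at (255,240) and the scale fits well at (0.5724, 0.1985), yaw 0.078. Placing the cup on the pan.

Run:
```python
from h import *
x,y=.5724,.1985
line(x,y,.20,v=.2); line(x,y,.085,v=.2)
print(line(x,y,.062,v=.03,force_limit=3),ctrl.get_tcp_pos()-[x,y,ctrl.grip_depth])
ctrl.set_gripper(.075); line(x,y,.15,v=.2)
line(.47,.19,.19,v=.2)
s,o=look(["cup","blue_case"],[(x,y),(.442,.0755,.09)],"w3.png",z0=0.0)
L=ctrl.outline_of("cup","wrist"); print(len(L)); print(fit("cup",[(s,L[0]["mask"])],(x,y),False,.04) if L else 0)
print(ctrl.get_clock())
```

```text
True [-1.20851867e-04 -2.94216831e-05  6.42390103e-02]
cup [0.5777 0.2014] 0.211 0.89 [255.9, 55.8, 68.5, 70.3] [257.  62.]
blue_case [0.4427 0.0783 0.1002] 0.249 0.94 [369.7, 211.3, 65.8, 60.3] [373. 216.]
3
(array([0.56963782, 0.20051948]), np.float64(0.03869807000327119))
12.5
```

View pics/w3.png

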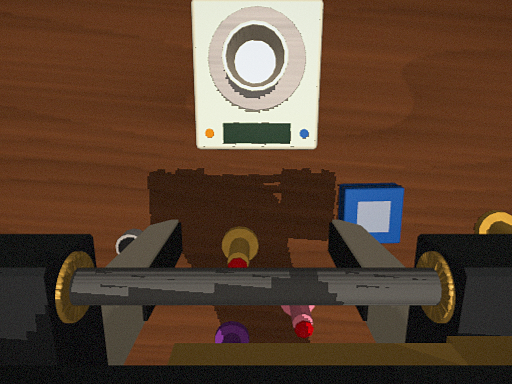

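The cup stands on the pan, rim at (255,57) and pan centre at about (257,59), so it is within about 3 mm. The brass and red holder is partly hidden at (240,247), so I'll look from the side.

Run:
```python
from h import *
force_a(.41,.13,.20,0.)
s,o=look(["red_holder"],[(.396,.198)],"w4.png"); print(ctrl.get_clock())
for d in ctrl.outline_of("red_holder","wrist"): print(d["bbox"],d["confidence"])
st=ctrl.snapshot("top");L=ctrl.outline_of("cup","top")
for d in L: print(fit("cup",[(st,d["mask"])],(.572,.1985),False,.04),d["bbox"])
```

```text
red_holder [0.3954 0.2022] 0.042 0.89 [240.6, 101.4, 45.9, 39.3] [239. 105.]
13.7417
[240.6, 101.4, 45.9, 39.3] 0.89
[118.5, 99.5, 56.7, 39.1] 0.75
[182.3, 168.1, 37.0, 39.4] 0.65
(array([0.58969385, 0.17997559]), np.float64(0.8051795173631549)) [176.9, 160.0, 15.8, 8.6]
```

View pics/w4.png

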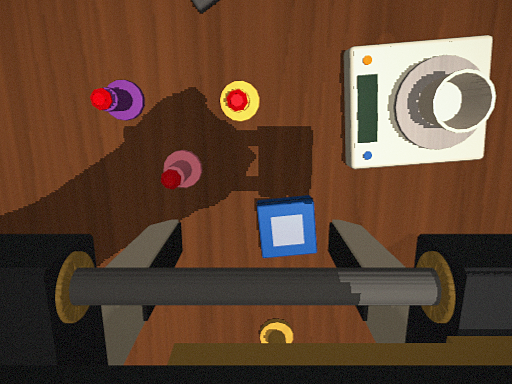

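The view confirms the brass and red holder at (240,101), with purple at (118,99) and pink at (182,168), and clear room for fingers along x. Grasping it, then looking at the lamps.

Run:
```python
from h import *
x,y=.3957,.2010
ctrl.set_gripper(.055)
force_a(x,y,.13,0.)
line(x,y,.033,v=.12)
ctrl.set_gripper(.01,15);print(ctrl.get_grip_width(),ctrl.get_finger_force())
line(x,y,.15,v=.15)
a=-.17
force_a(.56,-.30,.17,a)
print(ctrl.get_grip_width(),ctrl.get_clock())
s,o=look(["lamps"],[(.5745,-.186,-.17)],"w5.png")
```

```text
0.019695412120634564 15.000345557928085
0.019667928557646923 19.4
lamps [ 0.5748 -0.1821 -0.1709] 0.014 0.71 [249.0, 90.2, 100.6, 180.5] [249.  47.]
```

View pics/w5.png

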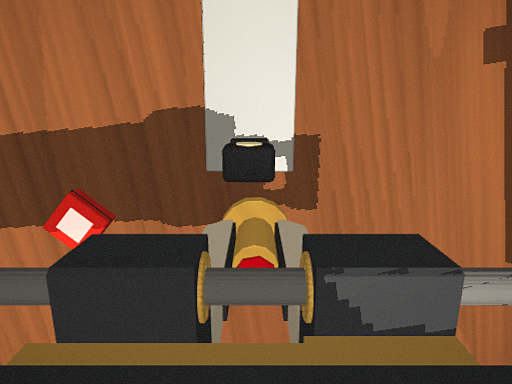

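The holder is held upright and the lamps fit at about (0.5745, -0.184), yaw -0.17. Placing it.

Run:
```python
from h import *
x,y=.5745,-.1835
line(x,y,.17,v=.2); line(x,y,.05,v=.2)
print(line(x,y,.035,v=.03,force_limit=3),ctrl.get_tcp_pos()[2]-ctrl.grip_depth)
ctrl.set_gripper(.05); line(x,y,.17,v=.2)
# check
force_a(.46,-.17,.22,-np.pi/2-.17)
s=ctrl.snapshot("wrist");save(s,"w6.png")
L=ctrl.outline_of("lamps","wrist");p=fit("lamps",[(s,L[0]["mask"])],(.5745,-.184,-.17))if L else 0;print(p)
for d in ctrl.outline_of("red_holder","wrist"): print(d["bbox"],d["confidence"],fit("red_holder",[(s,d["mask"])],(x,y),False,.006))
print(ctrl.get_clock())
```

```text
True 0.0384605348288648
(array([ 0.57475428, -0.18434564, -0.16915226]), np.float64(0.09721296567821591))
[250.7, 52.6, 43.6, 44.3] 0.74 (array([ 0.57476333, -0.18236459]), np.float64(0.03727647867950479))
24.1833
```

View pics/w6.png

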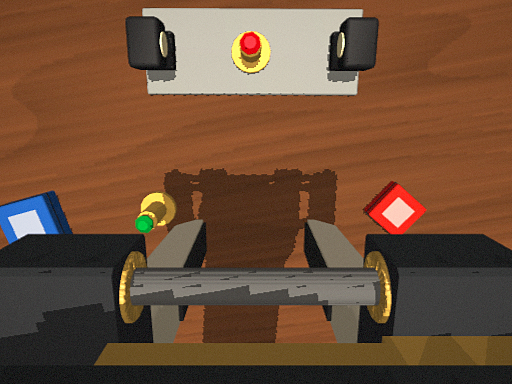

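The red holder stands upright at (250,50), midway between the lamps at about (146,42) and (356,42), within 2 mm. On to the blue case.

Run:
```python
from h import *
ctrl.set_gripper(.088)
force_a(.44,.0,.20,.09)
s,o=look(["blue_case"],[(.442,.0755,.09)],None); p=o["blue_case"]
x=np.mean([p[0],.4425]);y=np.mean([p[1],.0757]); a=p[2] if abs(p[2]-.09)<.05 else .09
print(x,y,a)
if np.hypot(p[0]-.442,p[1]-.0755)<.008:
    force_a(x,y,.10,a); line(x,y,.0225,v=.12)
    ctrl.set_gripper(.04,15);print(ctrl.get_grip_width(),ctrl.get_finger_force())
    line(x,y,.12,v=.2)
    tx,ty=.5640,.3062
    force_a(tx,ty,.13,.078)
    line(tx,ty,.035,v=.2)
    print(line(tx,ty,.018,v=.03,force_limit=3),ctrl.get_tcp_pos()[2]-ctrl.grip_depth,ctrl.get_grip_width())
    ctrl.set_gripper(.075); line(tx,ty,.15,v=.2)
    force_a(.46,.25,.22,-np.pi/2+.078)
    s=ctrl.snapshot("wrist");save(s,"w7.png")
    for n,x0,z in(("scale",(.5724,.1985,.078),0),("blue_case",(tx,ty,.078),0),("cup",(.571,.2),.04)):
        for d in ctrl.outline_of(n,"wrist"):print(n,d["bbox"],d["confidence"],fit(n,[(s,d["mask"])],x0,len(x0)>2,z))
print(ctrl.get_clock())
```

```text
blue_case [0.442  0.0774 0.1006] 0.033 0.64 [265.1, 92.5, 60.5, 64.1] [264.  96.]
0.4422396468684967 0.07655565974111883 0.10057415748975167
0.05591419342295599 14.999924004077911
True 0.021917631653240593 0.05563688695943911
scale [324.9, 71.6, 121.2, 141.4] 0.78 (array([0.57336889, 0.20048983, 0.07841936]), np.float64(0.21830227051966977))
blue_case [205.2, 56.2, 66.0, 62.1] 0.72 (array([0.56440994, 0.30712418, 0.07286602]), np.float64(0.025721661581788346))
cup [332.0, 54.0, 60.2, 62.1] 0.74 (array([0.56914635, 0.20078129]), np.float64(0.06581037084094343))
33.5333
```

View pics/w7.png

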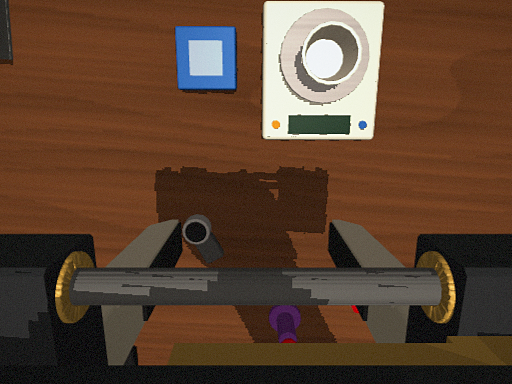

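The blue case lies squared up at (206,58), with its right edge at 237 and the scale's side at about 265, so the gap is about 25 mm. The cup is on the pan. Now the red case.

Run:
```python
from h import *
force_a(.44,-.365,.20,.70)
s,o=look(["red_case"],[(.392,-.3095,.70)],"w8.png"); p=o["red_case"]
x=np.mean([p[0],.392]);y=np.mean([p[1],-.3098]); a=p[2]
print(x,y,a)
if np.hypot(p[0]-.392,p[1]+.3095)<.008 and abs(a-.7)<.12:
    force_a(x,y,.10,a); line(x,y,.0215,v=.12)
    ctrl.set_gripper(.03,12);print(ctrl.get_grip_width(),ctrl.get_finger_force())
    line(x,y,.15,v=.2)
    tx,ty=.5641,.3064
    force_a(tx,ty,.15,.077)
    line(tx,ty,.060,v=.2)
    print(line(tx,ty,.042,v=.03,force_limit=3),ctrl.get_tcp_pos()[2]-ctrl.grip_depth,ctrl.get_grip_width())
    ctrl.set_gripper(.065); line(tx,ty,.15,v=.2)
    force_a(.46,.25,.22,-np.pi/2+.078)
    s=ctrl.snapshot("wrist");save(s,"w9.png")
    for n,x0,z in(("blue_case",(tx,ty,.078),0),("red_case",(tx,ty,.078),.024)):
        for d in ctrl.outline_of(n,"wrist"):print(n,d["bbox"],d["confidence"],fit(n,[(s,d["mask"])],x0,len(x0)>2,z))
print(ctrl.get_clock())
```

```text
red_case [ 0.3922 -0.3088  0.7044] 0.033 0.8 [253.9, 96.5, 48.2, 53.0] [251.  98.]
0.39208297537162984 -0.309316793840526 0.7044298635231339
0.044644608601637235 11.99823796749115
True 0.04495729747136239 0.04367549920590984
red_case [203.2, 55.8, 54.4, 56.1] 0.77 (array([0.56412152, 0.30808362, 0.06268711]), np.float64(0.04016046649275484))
44.925
```

View pics/w9.png

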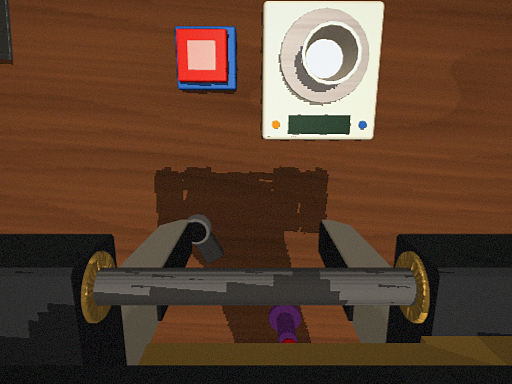

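The red case is centred on the blue one, at (203,56), with a fitted offset of about 1 mm and the same yaw. I'll move clear, take one last overall look, then hand in.

Run:
```python
from h import *
ctrl.move_to([.2,-.6,.35],Rt(-1.3))
st=ctrl.snapshot("top");ss=ctrl.snapshot("scene")
i=st["pixels"][80:280,90:440];j=ss["pixels"][90:290,100:450]
cv2.imwrite("pics/fin.png",cv2.resize(np.vstack([i,j])[:,:,::-1],(525,600),interpolation=2))
c,e=[proj(st,np.array([[.5724,.1985,.04]]))[0] for _ in(0,1)];print(c)
for d in ctrl.outline_of("scale","top")[:1]: print(fit("scale",[(st,d["mask"])],(.5724,.1985,.078)))
print(ctrl.get_clock())
```

```text
[174.99044368 166.20585207]
(array([0.57349246, 0.19646996, 0.0758472 ]), np.float64(0.1794501702713065))
48.1917
```

View pics/fin.png

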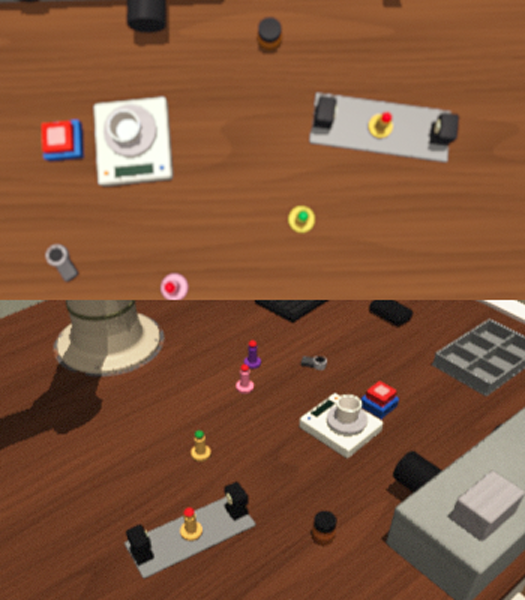

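The final views show the cup on the pan, the red holder upright between the lamps, the red case stacked on the blue one beside the scale, and the green holder, loupe and jar untouched.

```bash
python3 -c "
from workcell import ctrl
print(ctrl.job_done())"
```

```text
the job is handed in; nothing more can be done
None
```

I handed the job in after about 48 s of robot time, with all four placements done in the order asked: the cup is about 3 mm off the pan's centre, the red holder within 2 mm of midway, the blue case about 25 mm clear of the scale, and the red case within about 1 mm of centred on it.

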